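Clamp a detector module with the long T-key

TASK

Take the long T-key out of the wooden rack, lower it down the deep shaft of the clamp post onto the square stem at the bottom, and turn it clockwise, seen from above, until the clamp arm stops over the module's brass lug. Let go and leave the key standing on the stem; do not push the clamp arm with the gripper, and leave the short T-key in the rack.

Things in the scene. Friction and masses are not known exactly. Their poses are not given: they have to be found in the camera images.
- long_key_grip (a point): Centre of the long steel T-key's crossbar: 80 mm along x, 14 mm thick (y), 18 mm tall; 12 mm round shank. 165 mm below is the foot, 36 mm across (as is a collar 73-83 mm above it), with a square socket 19 mm wide, 26 mm deep, its sides parallel to x and y. Starts upright in either pocket of a plywood rack, foot 40 mm deep in it (pockets 120 mm apart). 0.2-0.4 kg.
- stem_top (a point): Tip of the square steel stem, on the axis of the clamp post's upright shaft (42 mm bore); x along the clamp arm. 16 mm square, sides parallel to x and y, top 10 mm tapered. The shaft's funnel rim (70 mm wide inside, 80 outside) is 79 mm above. The key fits within 12 degrees of square, any quarter turn, and has 12 degrees of play. Seated, its crossbar's centre is 139 mm above this point.
- stem (a joint): Turn of the stem with its clamp arm (flat steel, 76 mm long from the axis, low under the shaft), rad, growing clockwise seen from above. Starts between 0 and 0.2 (arm clear), stops at 1.2 with the arm over the brass lug of the 85 mm tall module beside the post. Turns against 0.1 N m friction and stays where it is left.
- short_key_grip (a point): Centre of the crossbar of the short T-key in the rack's other pocket: the same crossbar, but only 95 mm above its foot and so lower than the long key's. It cannot reach the stem and stays where it is.

How it is judged:
By the outcome, as a careful person would: the job done as asked, in the order asked, and still so for the second after the job is handed in, with the robot touching nothing.
It also fails if it takes over 48 s, if anything falls off the work surface, if the arm or the gripper's body presses on something with over 40 N, if the wrist force passes 120 N, or if a joint passes its speed limit or range.

ROBOT

A 7-joint arm with a two-finger parallel gripper is mounted at the origin on the work surface. World frame = base frame: x ahead of the robot, y to its left, z up, the work surface at z = 0. Lengths are in m, angles in degrees, forces in N, time in s.
With the tool pointing down it reaches from about 0.425 to 0.825 m from the base axis. Payload 3.6 kg.
Tool frame: the origin (TCP) lies between the finger pads; the fingertips stand 11 mm ahead of it and the grasp point (between the pads) lies 8 mm behind it; z points along the fingers, y is the line along which they close (so a half turn about z gives the same grasp; the last joint's range is limited). The gripper opens to 85 mm and grips with 20 to 120 N. Pads are 22 mm wide; open, the fingers measure 114 mm over their backs; the gripper's body (76 mm by 85 mm) begins 54 mm behind the grasp point. The pads swing forward as they close: fully open they stand 13 mm farther back than shut.
Start: joints at [74.399, 35.231, -0.722, 81.555, 0.464, 63.22, -2.315], TCP at [0.158, -0.63, 0.242] pointing down, gripper open.
Joint ranges: [-178.69, 178.69], [-17.37, 117.87], [-77.05, 75.6], [15.02, 138.74], [-78.02, 258.01], [0.78, 113.62], [-162.83, 162.83]. Speed limits (degrees/s): [159.86, 159.86, 180, 180, 180, 180, 180].

INTERFACE

Orientations are given as [roll, pitch, yaw] about the fixed x, y, z axes, in that order (R = Rz(yaw) Ry(pitch) Rx(roll)).
In Python, from plant import bot gives the robot as it stands.
- The arm moves only by the shell command python3 -m crank 'ROWS' [OPENING] [FORCE]. ROWS is JSON, a list of rows, each a list of 2 entries, a list of its own where there are three numbers: the shift along the world's x, y, z in m, then the turn about the world's z in degrees. A call has 1 to 20 rows; each row is the pose to reach, as a shift and turn from the pose commanded when the call began; what a row does not reach only later rows make up. A row lasts 1/12 s, in which the tool goes at most 41.7 mm and 7.16 degrees, less where a joint would pass 70% of its speed; a pose out of reach is approached as far as the arm can. A call with a gripper value outside its range is refused whole. OPENING is the opening, from 0 (shut) to 1 (fully open), set as the call begins (- or left out, the last holds). The fingers move at their own pace and stop on an object; FORCE is the grip in N (left out, the last holds). Time passes only in rows, so rows that repeat a pose let the fingers close. It gives the time, the measured TCP pose, the force, the opening and the grip force at its end, in the units of the state.
- bot.read_state(): the state, without advancing time (a new reading comes with each control period).
- bot.capture(name): name is "side" or "top"; returns the picture (400x640x3 uint8, red, green, blue); there is no depth.
- bot.calibration(name): a dict with "mtx" (3x3 intrinsics, pixels), "k1" (the pictures are not rectified: a ray, as slopes to the right and down, at radius r is drawn at 1 + k1 r^2 times it, then the intrinsics apply), "world_to_cam" (4x4, takes a point from world to camera coordinates). Camera axes: x right, y down, z forward; pixel columns grow to the right and rows downward; lengths in m; the calibration is good to about 2 mm. A picture is of the moment at which its call begins. calibration takes no time and is no camera call.
- bot.hand_in(): hands the job in; it is judged then, once.
The state is a dict: "t": time; "joints": joint angles; "qvel": joint speeds; "tau": joint torques, N m; "ee_pos": TCP position; "orientation": TCP orientation; "force": force on the tool from outside, world axes, zero at the start; "wrist_torque": the same for the moment, N m; "gripper_width": finger opening in m; "grasp_force": force on a finger pad.
Only numpy, scipy, OpenCV 4.12 (cv2) and the standard library are available. Lean on these libraries where they do the work, as an engineer would, in place of code of your own. Each camera call takes 0.05 s, during which the arm holds its last target. There are 200 camera calls.

## Working session

There is one attempt and no reset: what is moved stays moved. The work goes in short steps, Python scripts to look and compute and a shell command to move; the robot and the scene stay as the last step left them, time stands still between calls to the robot, and variables do not carry over. Pictures are saved under pics/ and viewed, at most 10 in all, crops included, and the job is handed in when it is done.

```bash
mkdir -p pics
python3 - <<'E'
from plant import bot
import cv2,numpy as np
np.set_printoptions(precision=4,suppress=True)
for n in("side","top"):
    im=bot.capture(n); cv2.imwrite(f"pics/{n}0.png",im[:,:,::-1])
    c=bot.calibration(n); print(n,c); w=np.array(c["world_to_cam"]); print(-w[:3,:3].T@w[:3,3])
print(bot.read_state())
E
```

```text
side {'mtx': array([[404.2621,   0.    , 322.8766],
       [  0.    , 404.2621, 197.6835],
       [  0.    ,   0.    ,   1.    ]]), 'k1': -0.032266494780942054, 'world_to_cam': array([[-0.9918, -0.1274, -0.0057,  0.5424],
       [-0.0739,  0.6109, -0.7882,  0.0835],
       [ 0.1039, -0.7814, -0.6154,  0.907 ],
       [ 0.    ,  0.    ,  0.    ,  1.    ]])}
[0.4498 0.7268 0.6271]
top {'mtx': array([[432.4264,   0.    , 319.3216],
       [  0.    , 432.4264, 192.6842],
       [  0.    ,   0.    ,   1.    ]]), 'k1': -0.05003386319651484, 'world_to_cam': array([[-0.023 , -0.9995,  0.021 ,  0.0799],
       [-0.9838,  0.0189, -0.1782,  0.5669],
       [ 0.1777, -0.0248, -0.9838,  0.7787],
       [ 0.    ,  0.    ,  0.    ,  1.    ]])}
[0.4211 0.0885 0.8654]
{'t': 0.1, 'joints': array([74.3973, 35.2863, -0.7207, 81.6322,  0.4643, 63.2191, -2.3136]), 'qvel': array([-0.0715, -0.1771,  0.1895, -0.1058,  0.0002, -0.0891, -0.0284]), 'tau': array([  0.0006, -47.0381,   0.2599, -17.1572,   0.0101,   0.0058,
        -0.    ]), 'ee_pos': array([ 0.158 , -0.6298,  0.2412]), 'orientation': array([-179.8654,    0.0032,   14.0876]), 'force': array([-0.66  ,  0.0894, -0.4492]), 'wrist_torque': array([ 0.0449, -0.0037,  0.0196]), 'grasp_force': 0.0, 'gripper_width': 0.08527362668592832}
```

View pics/side0.png

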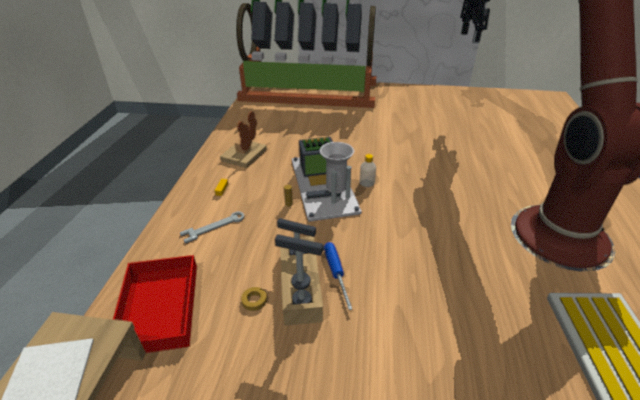

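View pics/top0.png

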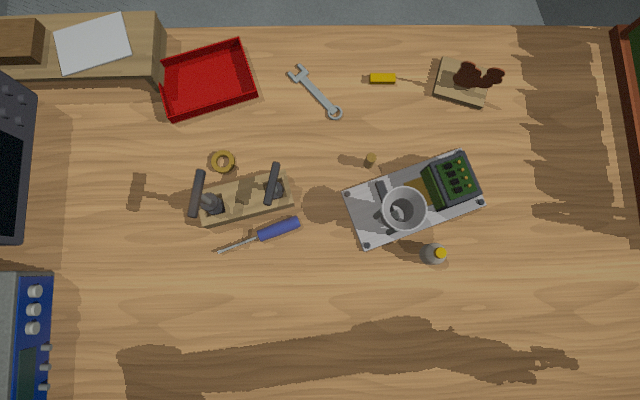

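The side view shows the long key nearest the camera, with its bar at about (299,244). The short key is behind it at (297,227), and the post's funnel is at (337,152). In the top view the long bar is at about (197,193), the short bar at (272,183) and the funnel at (404,209). I'll zoom in to get edges.

Run:
```python
import cv2
a=cv2.imread("pics/top0.png")[150:260,180:300]; b=cv2.imread("pics/top0.png")[150:260,340:460]
c=cv2.imread("pics/side0.png")[210:320,260:380]; d=cv2.imread("pics/side0.png")[130:240,270:390]
f=lambda i:cv2.resize(i,(400,300),interpolation=cv2.INTER_CUBIC) if 0 else cv2.resize(i,None,fx=2.7,fy=2.7,interpolation=cv2.INTER_CUBIC)
cv2.imwrite("pics/z0.png",cv2.vconcat([cv2.hconcat([f(a),f(b)]),cv2.hconcat([f(c),f(d)])]))
```

```text
(no output)
```

View pics/z0.png

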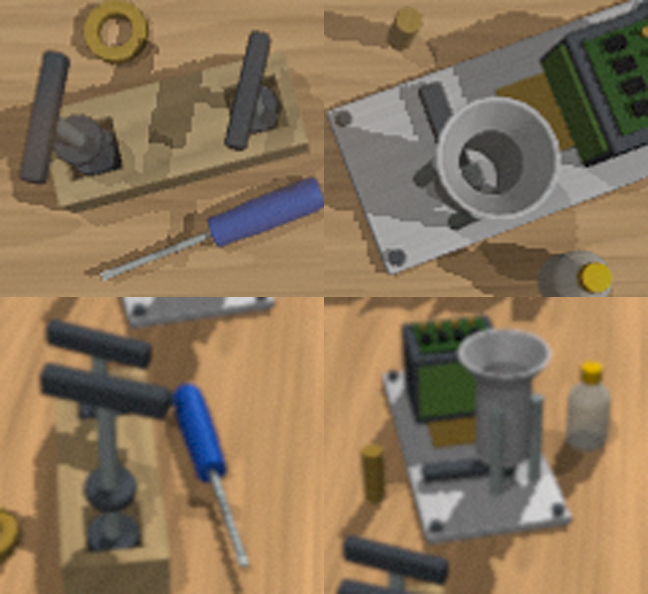

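```bash
cat > h.py <<'E'
import numpy as np,cv2
from plant import bot
np.set_printoptions(precision=4,suppress=True)
def ray(n,p):
    c=bot.calibration(n); w=np.array(c["world_to_cam"]); K=np.array(c["mtx"])
    s=cv2.undistortPoints(np.array([[p]],float),K,np.array([c["k1"],0,0,0]))[0,0]
    R=w[:3,:3]; d=R.T@[s[0],s[1],1]; return -R.T@w[:3,3],d/np.linalg.norm(d)
def plane(n,p,z):
    o,d=ray(n,p); return o+d*(z-o[2])/d[2]
def tri(pt,ps):
    o,d=ray("top",pt);q,e=ray("side",ps)
    s,t=np.linalg.lstsq(np.c_[d,-e],q-o,rcond=None)[0]
    a,b=o+s*d,q+t*e; return (a+b)/2,np.linalg.norm(a-b)
def proj(n,P):
    c=bot.calibration(n); w=np.array(c["world_to_cam"]); v=w[:3,:3]@P+w[:3,3]; x=v[:2]/v[2]
    x=x*(1+c["k1"]*(x@x)); K=c["mtx"]; return np.array([K[0][0]*x[0]+K[0][2],K[1][1]*x[1]+K[1][2]])
E
python3 - <<'E'
from h import *
T=lambda x,y,X:(X+x/2.7,150+y/2.7)
S=lambda x,y,X,Y:(X+x/2.7,Y+(y-297)/2.7)
for nm,a,b in [("long",T(45,117,180),S(106,391,260,210)),("short",T(249,90,180),S(99,343,260,210)),
 ("rim",T(174,159,340),S(180,355,270,130)),("armend",T(108,88,340),S(101,472,270,130)),
 ("module top",T(330,75,340),S(124,330,270,130)),("foot long",T(87,142,180),S(110,487,260,210))]: print(nm,*tri(a,b))
P=tri(T(45,117,180),S(106,391,260,210))[0]
A=plane("top",T(57,54,180),P[2]);B=plane("top",T(35,181,180),P[2]);print("bar",A,B,np.linalg.norm(A-B),np.degrees(np.arctan2(*(A-B)[1::-1])))
# plate long edge direction z~0.01
for u,v in [((330-324,110),(388-324,272)),((388-324,272),(648-324,190))]:
  A=plane("top",T(*u,340),.012);B=plane("top",T(*v,340),.012);print("plate",A,B,np.degrees(np.arctan2(*(B-A)[1::-1])))
E
```

```text
long [0.5495 0.2713 0.1689] 0.0005639824378551055
short [0.5782 0.1539 0.0986] 0.0005805073041669026
rim [ 0.5228 -0.0755  0.1343] 0.0013300437922551256
armend [ 0.5927 -0.0555  0.0165] 0.0003099997408038936
module top [ 0.5884 -0.2002  0.0821] 0.004727104056968123
foot long [0.5501 0.2665 0.0764] 0.0024051226050166297
bar [0.5888 0.2651 0.1689] [0.5109 0.2763 0.1689] 0.07868077160998181 -8.192663845744606
plate [0.5784 0.0209 0.012 ] [ 0.4577 -0.0176  0.012 ] -162.33487673522578
plate [ 0.4577 -0.0176  0.012 ] [ 0.5134 -0.2142  0.012 ] -74.18207912396625
```

The estimates are consistent. The long bar is at (0.5495, 0.271, 0.169) with yaw −8°. The rim is at (0.523, −0.0755, 0.134), and the clamp arm's yaw is about 16°. I'll move above the long key with the tool at yaw 172°, which leaves wrist range for the later clockwise turn.

```bash
python3 -m crank '[[[0.392,0.38,0.06],80],[[0.392,0.38,0.06],80],[[0.392,0.38,0.06],80],[[0.392,0.38,0.06],80],[[0.392,0.38,0.06],80],[[0.392,0.38,0.06],80],[[0.392,0.38,0.06],80],[[0.392,0.38,0.06],80],[[0.392,0.38,0.06],80],[[0.392,0.38,0.06],80],[[0.392,0.38,0.06],80],[[0.392,0.38,0.06],80],[[0.392,0.38,0.06],80],[[0.392,0.38,0.06],80],[[0.392,0.901,0.06],158],[[0.392,0.901,0.06],158],[[0.392,0.901,0.06],158],[[0.392,0.901,0.06],158],[[0.392,0.901,0.06],158],[[0.392,0.901,0.06],158]]' 1 60
```

```text
t: 1.77
ee_pos: [0.5495, 0.0011, 0.3021]
orientation: [-180.0, -0.0, 137.4]
force: [1.2, -0.2, -0.8]
gripper_width: 0.0852
grasp_force: 0.0
```

```bash
python3 -m crank '[[[0,0.27,-0.05],34.6],[[0,0.27,-0.05],34.6],[[0,0.27,-0.05],34.6],[[0,0.27,-0.05],34.6],[[0,0.27,-0.05],34.6],[[0,0.27,-0.05],34.6],[[0,0.27,-0.05],34.6],[[0,0.27,-0.05],34.6],[[0,0.27,-0.05],34.6],[[0,0.27,-0.05],34.6]]'
python3 - <<'E'
from h import *
print(bot.read_state()["ee_pos"])
a=bot.capture("top");b=bot.capture("side")
P=np.array([.5495,.2713,.169])
for n in("top","side"):print(proj(n,P),proj(n,bot.read_state()["ee_pos"]))
f=lambda i:cv2.resize(i[:,:,::-1],None,fx=3,fy=3,interpolation=cv2.INTER_CUBIC)
cv2.imwrite("pics/z1.png",cv2.hconcat([f(a[120:260,130:260]),f(b[150:290,240:370])]))
E
```

```text
t: 2.6
ee_pos: [0.5506, 0.2681, 0.2517]
orientation: [-179.9, -0.0, 171.6]
force: [0.5, -1.1, -0.1]
gripper_width: 0.0853
grasp_force: 0.0
[0.5506 0.2681 0.2517]
[196.6822 193.4732] [184.7483 182.1703]
[299.0676 244.712 ] [296.1202 202.5539]
```

View pics/z1.png

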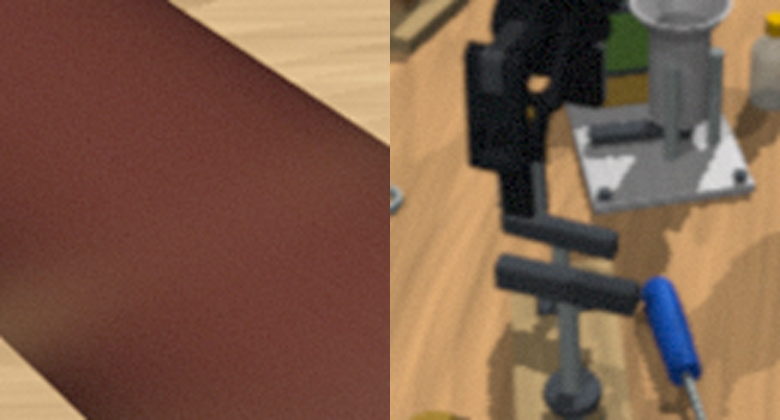

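Run:
```python
from h import *
b=bot.capture("side");c=np.ascontiguousarray(cv2.resize(b[60:290,220:400,::-1],None,fx=2.6,fy=2.6,interpolation=cv2.INTER_CUBIC))
s=bot.read_state();print(s["ee_pos"],s["orientation"])
y=np.radians(s["orientation"][2]);ty=np.array([np.sin(y),-np.cos(y),0]);tx=np.array([np.cos(y),np.sin(y),0])
for q in(-.0425,.0425):
  for k in (-.011,.011):
   for dz in (-.011+.013,.03):
    p=(proj("side",s["ee_pos"]+q*ty+k*tx+[0,0,dz])-[220,60])*2.6; cv2.circle(c,(int(p[0]),int(p[1])),3,(0,255,0) if q<0 else (0,0,255),-1)
cv2.imwrite("pics/z2.png",c)
```

```text
[0.5511 0.2674 0.2524] [-179.9253    0.0451  171.4648]
```

View pics/z2.png

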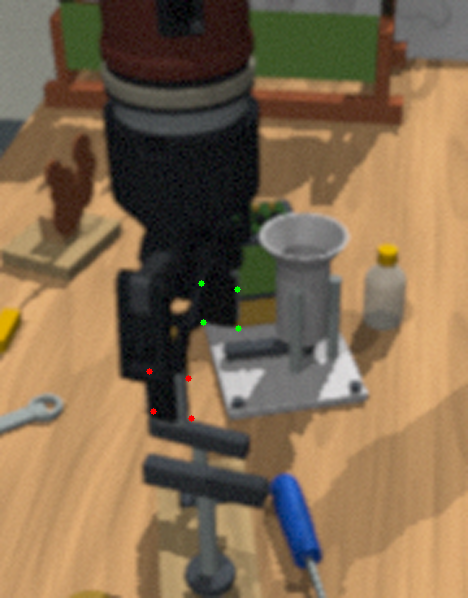

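The markers agree with the fingers: the near finger is around (170,400), directly over the long bar's line. I'll descend and close.

```bash
python3 -m crank '[[[-0.001,0.003,-0.03],0],[[-0.001,0.003,-0.06],0],[[-0.001,0.003,-0.08],0],[[-0.001,0.003,-0.091],0],[[-0.001,0.003,-0.091],0],[[-0.001,0.003,-0.091],0],[[-0.001,0.003,-0.091],0]]' && python3 -m crank '[[[0,0,0],0],[[0,0,0],0],[[0,0,0],0],[[0,0,0],0],[[0,0,0],0],[[0,0,0],0],[[0,0,0],0],[[0,0,0],0],[[0,0,0],0],[[0,0,0],0]]' 0 80
```

```text
t: 3.33
ee_pos: [0.5502, 0.2731, 0.163]
orientation: [179.9, 0.1, 171.6]
force: [0.3, -0.1, 0.3]
gripper_width: 0.0855
grasp_force: 0.0
t: 4.17
ee_pos: [0.5494, 0.2725, 0.1616]
orientation: [-180.0, 0.0, 171.6]
force: [-0.3, -1.2, 2.8]
gripper_width: 0.0128
grasp_force: 78.6
```

```bash
python3 -m crank '[[[0,0,0.02],0],[[0,0,0.04],0],[[0,0,0.06],0],[[0,0,0.08],0],[[0,0,0.11],0],[[0,0,0.14],0],[[0,0,0.17],0],[[0,0,0.19],0],[[0,0,0.19],0],[[0,0,0.19],0],[[0,0,0.19],0]]'
```

```text
t: 5.08
ee_pos: [0.5484, 0.2715, 0.3483]
orientation: [-179.8, -0.2, 171.7]
force: [-0.1, -1.2, -4.3]
gripper_width: 0.0125
grasp_force: 79.1
```

```bash
python3 -m crank '[[[-0.001,-0.015,0],2],[[-0.003,-0.04,0],5],[[-0.005,-0.07,0],8],[[-0.007,-0.1,0],11],[[-0.01,-0.13,0],14],[[-0.012,-0.16,0],17],[[-0.015,-0.19,0],20],[[-0.017,-0.22,0],22],[[-0.019,-0.25,0],24.4],[[-0.021,-0.28,0],24.4],[[-0.023,-0.31,0],24.4],[[-0.025,-0.33,0],24.4],[[-0.026,-0.342,0],24.4],[[-0.026,-0.347,0],24.4],[[-0.026,-0.347,0],24.4],[[-0.026,-0.347,0],24.4],[[-0.026,-0.347,0],24.4]]'
python3 - <<'E'
from h import *
a=bot.capture("top");b=bot.capture("side");s=bot.read_state();print(s["ee_pos"],s["orientation"])
g=s["ee_pos"]+[0,0,.008]
for n in("top","side"):print(n,[proj(n,np.array([g[0],g[1],z])) for z in(g[2],g[2]-.165,.134)])
f=lambda i:cv2.resize(i[:,:,::-1],None,fx=3,fy=3,interpolation=cv2.INTER_CUBIC)
cv2.imwrite("pics/z3.png",cv2.hconcat([f(a[120:300,340:470]),f(b[50:230,270:400])]))
E
```

```text
t: 6.5
ee_pos: [0.5231, -0.0719, 0.3513]
orientation: [179.9, 0.0, -163.7]
force: [0.4, 0.2, -3.8]
gripper_width: 0.0126
grasp_force: 79.2
[ 0.5232 -0.0724  0.3515] [ 179.9701    0.0325 -163.7417]
top [array([441.756 , 181.6659]), array([410.601 , 202.8714]), array([402.5674, 208.3304])]
side [array([338.3221,  54.828 ]), array([337.0438, 129.05  ]), array([336.6367, 152.3386])]
```

View pics/z3.png

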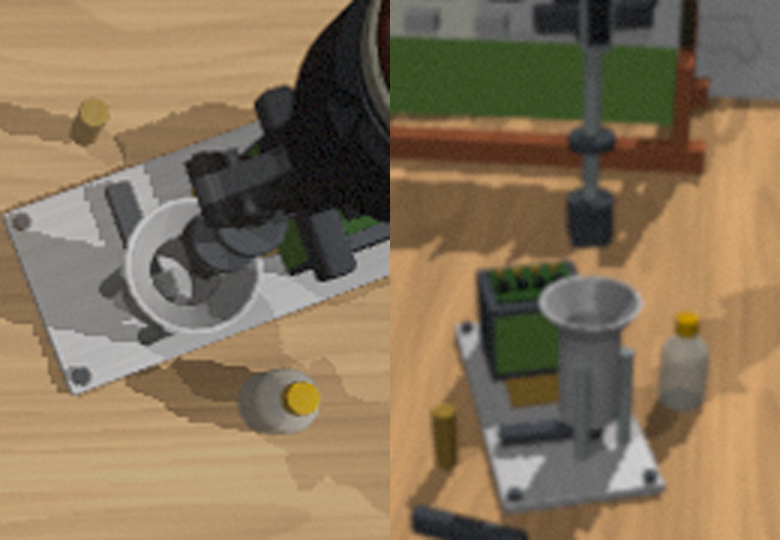

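The side view shows the key hanging upright, with the foot at pixel (336.7,129), directly above the rim centre at (336.3,152). The top view puts the rim centre at (404.3,208), which means a correction of about −3 mm in y. I'll descend in stages.

```bash
python3 -m crank '[[[0,-0.003,-0.01],0],[[0,-0.003,-0.03],0],[[0,-0.003,-0.05],0],[[0,-0.003,-0.06],0],[[0,-0.003,-0.067],0],[[0,-0.003,-0.074],0],[[0,-0.003,-0.081],0],[[0,-0.003,-0.088],0],[[0,-0.003,-0.088],0],[[0,-0.003,-0.088],0]]'
```

```text
t: 7.43
ee_pos: [0.5231, -0.0773, 0.263]
orientation: [180.0, -0.0, -163.9]
force: [-0.0, 0.8, -3.7]
gripper_width: 0.0128
grasp_force: 79.1
```

```bash
python3 -m crank '[[[0,0,-0.005],0],[[0,0,-0.01],0],[[0,0,-0.015],0],[[0,0,-0.02],0],[[0,0,-0.025],0],[[0,0,-0.025],0]]'; python3 -c "
from h import *
s=bot.read_state();print(s['ee_pos'],s['force'],s['wrist_torque'])"
```

```text
t: 7.93
ee_pos: [0.5228, -0.0775, 0.2371]
orientation: [180.0, -0.1, -163.9]
force: [0.6, 0.0, -4.0]
gripper_width: 0.0126
grasp_force: 79.0
[ 0.5228 -0.0775  0.2371] [ 0.6134  0.0312 -4.0023] [0.3313 0.0267 0.0419]
```

```bash
python3 -m crank '[[[0,0.001,-0.005],0],[[0,0.001,-0.01],0],[[0,0.001,-0.014],0],[[0,0.001,-0.018],0],[[0,0.001,-0.022],0],[[0,0.001,-0.026],0],[[0,0.001,-0.026],0]]'; python3 -c "
from h import *
s=bot.read_state();print(s['ee_pos'],s['force'],s['wrist_torque'])"
```

```text
t: 8.52
ee_pos: [0.5228, -0.0768, 0.2113]
orientation: [180.0, -0.1, -163.9]
force: [-1.1, 0.9, -4.0]
gripper_width: 0.0128
grasp_force: 79.2
[ 0.5228 -0.0768  0.2113] [-1.0551  0.8798 -4.0309] [-0.017  -0.0046 -0.0001]
```

```bash
python3 -m crank '[[[0,0,-0.003],0],[[0,0,-0.006],0],[[0,0,-0.009],0],[[0,0,-0.011],0],[[0,0,-0.011],0]]'; python3 -c "
from h import *
s=bot.read_state();print(s['ee_pos'],s['force'],s['wrist_torque'])"
```

```text
t: 8.93
ee_pos: [0.523, -0.0759, 0.2008]
orientation: [179.9, -0.0, -163.9]
force: [-1.4, 1.9, -4.5]
gripper_width: 0.0126
grasp_force: 79.0
[ 0.523  -0.0759  0.2008] [-1.409   1.9148 -4.5143] [0.6399 0.0893 0.0097]
```

```bash
python3 -m crank '[[[0,0,-0.003],0],[[0,0,-0.006],0],[[0,0,-0.009],0],[[0,0,-0.012],0],[[0,0,-0.012],0],[[0,0,-0.012],0]]'; python3 -c "
from h import *
s=bot.read_state();print(s['ee_pos'],s['force'],s['wrist_torque'])"
```

```text
t: 9.43
ee_pos: [0.524, -0.0757, 0.1911]
orientation: [-179.9, 0.1, -163.9]
force: [-1.8, 2.0, 8.0]
gripper_width: 0.0129
grasp_force: 81.0
[ 0.524  -0.0757  0.1911] [-1.8386  2.0218  8.0094] [ 0.5231  0.8377 -0.0405]
```

Contact is about where seating is expected. I'll start the clockwise turn while watching force and height.

```bash
python3 -m crank '[[[0,0,0],-4],[[0,0,0],-8],[[0,0,0],-12],[[0,0,0],-16],[[0,0,0],-20],[[0,0,0],-20]]'; python3 -c "
from h import *
s=bot.read_state();print(s['ee_pos'],s['force'],s['wrist_torque'])
a=bot.capture('top');b=bot.capture('side')
f=lambda i:cv2.resize(i[:,:,::-1],None,fx=3,fy=3,interpolation=cv2.INTER_CUBIC)
cv2.imwrite('pics/z4.png',cv2.hconcat([f(a[120:300,340:470]),f(b[60:240,270:400])]))"
```

```text
t: 9.93
ee_pos: [0.5237, -0.0755, 0.1912]
orientation: [-180.0, 0.1, 176.0]
force: [-1.7, 2.0, 7.6]
gripper_width: 0.0127
grasp_force: 80.8
[ 0.5237 -0.0755  0.1912] [-1.6699  1.9708  7.5653] [0.8068 0.9395 0.0581]
```

View pics/z4.png

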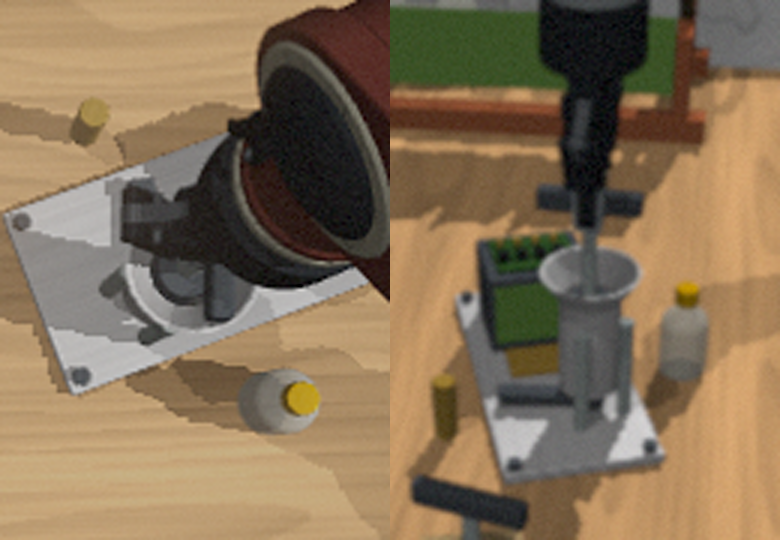

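The key is down in the shaft. In the side view the clamp arm (500–575, 393) has swung about 10°, and the wrist moment rose by about 0.1 N m, so the stem is turning. I'll continue.

```bash
python3 -m crank '[[[0,0,0],-4],[[0,0,0],-8],[[0,0,0],-12],[[0,0,0],-16],[[0,0,0],-20],[[0,0,0],-24],[[0,0,0],-28],[[0,0,0],-32],[[0,0,0],-36],[[0,0,0],-36]]'; python3 -c "
from h import *
s=bot.read_state();print(s['ee_pos'],s['force'],s['wrist_torque'],s['joints'])"
python3 -m crank '[[[0,0,0],-2],[[0,0,0],-4],[[0,0,0],-6],[[0,0,0],-8],[[0,0,0],-8]]'; python3 -c "
from h import *
s=bot.read_state();print(s['ee_pos'],s['force'],s['wrist_torque'])"
```

```text
t: 10.87
ee_pos: [0.5236, -0.0754, 0.1912]
orientation: [180.0, 0.1, 140.0]
force: [-1.8, 1.5, 8.0]
gripper_width: 0.013
grasp_force: 80.7
[ 0.5236 -0.0754  0.1912] [-1.8376  1.4624  8.0424] [0.8111 0.9481 0.0675] [ 28.4862  31.487  -34.4292 104.7605  22.5033  50.5901  33.4611]
t: 11.28
ee_pos: [0.5236, -0.0754, 0.1912]
orientation: [180.0, 0.1, 132.1]
force: [-3.0, 1.7, 8.5]
gripper_width: 0.0126
grasp_force: 80.8
[ 0.5236 -0.0754  0.1912] [-3.043   1.6759  8.5116] [0.7963 0.9354 0.0878]
```

```bash
python3 -m crank '[[[0,0,0],-2],[[0,0,0],-4],[[0,0,0],-4]]'; python3 -c "
from h import *
s=bot.read_state();print(s['force'],s['wrist_torque'])"
python3 -m crank '[[[0,0,0],-2],[[0,0,0],-4],[[0,0,0],-4]]'; python3 -c "
from h import *
s=bot.read_state();print(s['force'],s['wrist_torque'])"
```

```text
t: 11.53
ee_pos: [0.5236, -0.0755, 0.1912]
orientation: [179.9, 0.1, 128.1]
force: [-2.0, 1.1, 8.3]
gripper_width: 0.0127
grasp_force: 80.8
[-1.9706  1.0873  8.3328] [0.8274 0.9277 0.0549]
t: 11.78
ee_pos: [0.5236, -0.0755, 0.1912]
orientation: [179.9, 0.1, 124.1]
force: [-2.3, 1.4, 8.2]
gripper_width: 0.0127
grasp_force: 80.8
[-2.2674  1.3605  8.1952] [0.8211 0.9009 0.071 ]
```

```bash
python3 -m crank '[[[0,0,0],-2],[[0,0,0],-3],[[0,0,0],-3]]'; python3 -c "
from h import *
s=bot.read_state();print(s['force'],s['wrist_torque'])"
python3 -m crank '[[[0,0,0],-2],[[0,0,0],-3],[[0,0,0],-3]]'; python3 -c "
from h import *
s=bot.read_state();print(s['force'],s['wrist_torque'])
b=bot.capture('side');a=bot.capture('top')
f=lambda i:cv2.resize(i[:,:,::-1],None,fx=3,fy=3,interpolation=cv2.INTER_CUBIC)
cv2.imwrite('pics/z5.png',cv2.hconcat([f(a[120:300,340:470]),f(b[60:240,270:400])]))"
```

```text
t: 12.03
ee_pos: [0.5236, -0.0754, 0.1911]
orientation: [179.9, 0.1, 121.1]
force: [-2.1, 2.1, 8.3]
gripper_width: 0.0128
grasp_force: 80.9
[-2.0718  2.1242  8.282 ] [0.7926 0.9312 0.0696]
t: 12.28
ee_pos: [0.5236, -0.0755, 0.1912]
orientation: [179.9, 0.1, 118.1]
force: [-2.8, 1.9, 8.8]
gripper_width: 0.0125
grasp_force: 80.9
[-2.832   1.9447  8.8074] [0.7677 0.9183 0.0358]
```

View pics/z5.png

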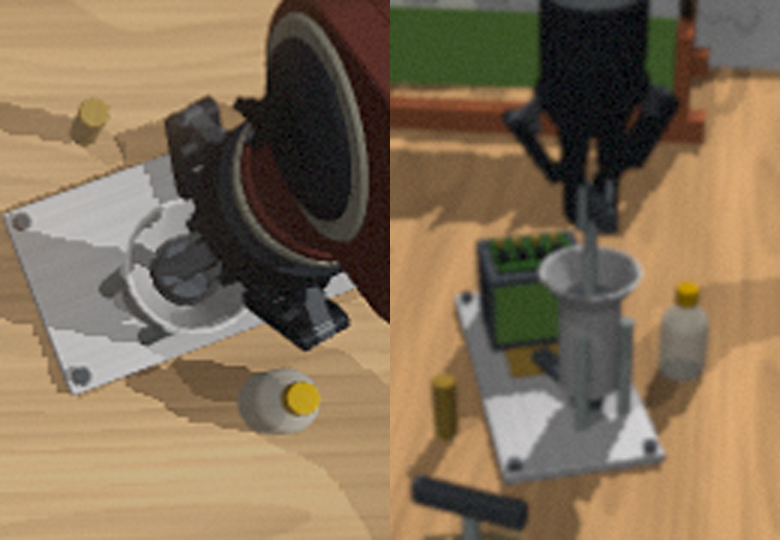

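The clamp arm now points diagonally, its end at zoom (545,360), which is at the edge of the brass lug. I'll work out its angle and keep turning.

```bash
python3 -c "
from h import *
for u,v in((535,355),(548,348)):
  p=plane('side',(270+(u-390)/3,60+v/3),.02); d=p-[.5236,-.0755,.02]; print(p,np.linalg.norm(d),np.degrees(np.arctan2(d[1],d[0])))"
python3 -m crank '[[[0,0,0],-2],[[0,0,0],-4],[[0,0,0],-4]]'; python3 -c "
from h import *
s=bot.read_state();print(s['force'],s['wrist_torque'])"
```

```text
[ 0.5745 -0.1238  0.02  ] 0.07015805684643 -43.46859653521346
[ 0.5647 -0.1356  0.02  ] 0.07280958718932441 -55.65001436952396
t: 12.63
ee_pos: [0.5237, -0.0753, 0.1912]
orientation: [179.9, 0.1, 114.2]
force: [-2.2, 3.0, 8.7]
gripper_width: 0.013
grasp_force: 80.9
[-2.1694  3.0239  8.7395] [0.7951 0.8916 0.3521]
```

```bash
python3 -m crank '[[[0,0,0],-1.5],[[0,0,0],-1.5],[[0,0,0],-1.5]]'; python3 -c "
from h import *
s=bot.read_state();print(s['force'],s['wrist_torque'])"
```

```text
t: 12.88
ee_pos: [0.5237, -0.0753, 0.1912]
orientation: [179.9, 0.1, 112.8]
force: [-2.7, 3.0, 8.0]
gripper_width: 0.0126
grasp_force: 81.0
[-2.6748  2.9711  8.0046] [0.7752 0.889  0.4741]
```

The moment is climbing (0.35, then 0.47 N m), so the arm is at the stop. I'll relax slightly, release and rise.

```bash
python3 -m crank '[[[0,0,0],1],[[0,0,0.001],2],[[0,0,0.002],2],[[0,0,0.002],2]]'; python3 -m crank '[[[0,0,0],0],[[0,0,0],0],[[0,0,0],0],[[0,0,0],0],[[0,0,0],0],[[0,0,0],0],[[0,0,0],0],[[0,0,0],0],[[0,0,0.01],0],[[0,0,0.03],0],[[0,0,0.06],0],[[0,0,0.09],0],[[0,0,0.12],0],[[0,0.03,0.14],0],[[0,0.06,0.14],0],[[0,0.1,0.14],0],[[0,0.14,0.14],0],[[0,0.18,0.14],0],[[0,0.22,0.14],0],[[0,0.22,0.14],0]]' 1
python3 -c "
from h import *
s=bot.read_state();print(s['ee_pos'],s['force'])
a=bot.capture('top');b=bot.capture('side')
f=lambda i:cv2.resize(i[:,:,::-1],None,fx=3,fy=3,interpolation=cv2.INTER_CUBIC)
cv2.imwrite('pics/z6.png',cv2.hconcat([f(a[120:300,340:470]),f(b[60:240,270:400])]))"
```

```text
t: 13.22
ee_pos: [0.5232, -0.0757, 0.1913]
orientation: [180.0, -0.1, 114.6]
force: [-0.8, 2.6, -0.0]
gripper_width: 0.0128
grasp_force: 79.7
t: 14.88
ee_pos: [0.5205, 0.1552, 0.3329]
orientation: [179.7, -0.5, 115.5]
force: [-1.3, 1.1, 0.5]
gripper_width: 0.0858
grasp_force: 0.0
[0.5205 0.1552 0.3329] [-1.2736  1.1306  0.5481]
```

View pics/z6.png

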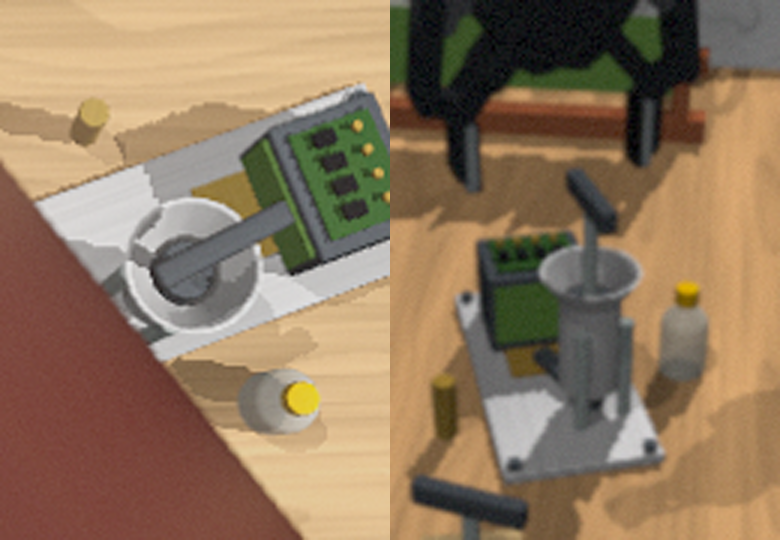

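```bash
python3 -c "
from h import *
print(tri((340+228/3,120+243/3),(270+(592-390)/3,60+200/3)))
print(tri((340+193/3,120+265/3),(270+(589-390)/3,60+276/3)))"
```

```text
(array([ 0.5246, -0.0807,  0.1962]), np.float64(0.002348144300018789))
(array([ 0.5238, -0.0757,  0.1327]), np.float64(0.0009210313857620597))
```

The bar sits about 60 mm above the rim, so the key is seated. The arm is at the stop over the lug and the gripper is clear, so I'm handing in.

```bash
python3 -c "
from plant import bot
print(bot.hand_in())"
```

```text
the job is handed in; nothing more can be done
None
```

The job is handed in at about 15 s: the long T-key stands seated on the stem, the clamp arm is turned clockwise to its stop over the brass lug, and the short key was left in the rack; no verdict was returned.

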